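# Pack the turned flanges in the lathe tray

### The job

Gather the four round flanged hubs into the black tray as one straight stack on its brass spigot, alternately hub up and hub down: a hub-up one first, flange flat on the tray floor with the spigot in its bore, then a hub-down one on it, then the other hub-up one, then the other hub-down one. Do not turn any of them over; they already lie the way they go, and each should sit flat and centred to within a centimetre of the spigot's axis. Leave the look-alikes (the square-flanged hub and the plain spacer ring), the collet and the bolt where they are.

Things in the scene. Friction and masses are not known exactly. Their poses are not given: they have to be found in the camera images.
- up_a: round steel flanged hub lying hub up: at the bottom a round flange 64 mm across and 10 mm thick, on it a round hub 40 mm across and 18 mm high (28 mm in all), a 22 mm bore right through, six small dark bolt holes on the flange; about 0.35 kg. Origin: on the axis at its underside, z up. Same shape and size as up_b; the two are interchangeable
- up_b: round steel flanged hub lying hub up: at the bottom a round flange 64 mm across and 10 mm thick, on it a round hub 40 mm across and 18 mm high (28 mm in all), a 22 mm bore right through, six small dark bolt holes on the flange; about 0.35 kg. Origin: on the axis at its underside, z up. Same shape and size as up_a; the two are interchangeable
- down_a: the same round steel flanged hub lying hub down: the hub (40 mm across, 18 mm high) is at the bottom, the flange (64 mm across, 10 mm thick) on top from 18 to 28 mm height, flat face up with six small dark bolt holes, 22 mm bore right through; about 0.35 kg. Origin: on the axis at its underside as it lies, z up. Interchangeable with down_b
- down_b: the same round steel flanged hub lying hub down: the hub (40 mm across, 18 mm high) is at the bottom, the flange (64 mm across, 10 mm thick) on top from 18 to 28 mm height, flat face up with six small dark bolt holes, 22 mm bore right through; about 0.35 kg. Origin: on the axis at its underside as it lies, z up. Interchangeable with down_a
- tray: fixed black open tray, 170 x 170 mm outside, walls 5 mm thick and 25 mm high, floor 5 mm thick; in the middle a brass spigot 14 mm across, top 21 mm above the bench, tapered over its last 4 mm. Left or right of the flanges; on the other side is a fixed blue tool-bit rack of the same footprint, up to 37 mm high. Origin: centre of its underside, x and y along its sides
- seat (a point): centre of the tray's inner floor, at the spigot's foot, 5 mm above the bench; z up. Each flange adds 28 mm to the stack, so their undersides come to 0, 28, 56 and 84 mm above this point
- square_flange: look-alike to leave: a hub-up steel hub on a SQUARE flange 60 x 60 mm, 10 mm thick, hub 40 mm across, 28 mm high in all, four bolt holes near the corners. Origin: on the axis at its underside
- spacer_ring: look-alike to leave: a plain steel ring with no hub, 64 mm outside, 36 mm inside, 14 mm high. Origin: on the axis at its underside
- collet: to leave: small brass collet standing among the flanges, 32 mm across at its top, 30 mm high. Origin: on the axis at its underside
- bolt: to leave: dark hexagon bolt standing on its head, head 27 mm across and 10 mm high, shank 16 mm across, 40 mm high in all. Origin: on the axis at its underside
Things that resemble listed ones, but are neither listed nor needed, are in the scene too. What is shaped like the up_a but purple is not meant.

How it is judged:
By the outcome, as a careful person would: the job done as asked, in the order asked, and still so for the second after the job is handed in, with the robot touching nothing.
It also fails if it takes over 109 s, if anything falls off the work surface, if the arm or the gripper's body presses on something with over 40 N, if the wrist force passes 120 N, or if a joint passes its speed limit or range.

### The arm

A 7-joint arm with a two-finger parallel gripper is mounted at the origin on the work surface. World frame = base frame: x ahead of the robot, y to its left, z up, the work surface at z = 0. Lengths are in m, angles in degrees, forces in N, time in s.
With the tool pointing down it reaches from about 0.425 to 0.875 m from the base axis. Payload 4.7 kg.
Tool frame: the origin (TCP) lies midway between the tips of the shut fingers; the grasp point (between the pads) lies 19 mm behind it; z points along the fingers, y is the direction in which the jaws open and shut (so a half turn about z gives the same grasp; the last joint's range is limited). The gripper opens to 87 mm and grips with 3 to 60 N. Pads are 19 mm wide; open, the fingers measure 117 mm over their backs; the gripper's body (75 mm by 190 mm) begins 51 mm behind the grasp point.
Start: joints at [77.355, 18.392, -4.016, 83.108, 1.295, 78.541, -3.26], TCP at [0.151, -0.632, 0.223] pointing down, gripper open.
Joint ranges: [-163.93, 163.93], [-17.29, 119.83], [-79.2, 71.16], [3.27, 140.29], [-89.18, 269.18], [5.43, 117.66], [-154.24, 154.24]. Speed limits (degrees/s): [147.25, 147.25, 180, 180, 180, 180, 180].

### API

Orientations are given as [roll, pitch, yaw] about the fixed x, y, z axes, in that order (R = Rz(yaw) Ry(pitch) Rx(roll)).
In Python, from cell import env gives the robot as it stands.
- The arm moves only by the tool apply_moves, never from a script. Its argument "targets" is a list of rows, each a list of 2 entries, a list of its own where there are three numbers: the shift along the world's x, y, z in mm, then the turn, a rotation vector about the world's x, y, z in rad. A call has 1 to 8 rows; each row is the pose to reach, as a shift and turn from the pose commanded when the call began; what a row does not reach only later rows make up. A row lasts 1/10 s, in which the tool goes at most 50 mm and 8.59 degrees, less where a joint would pass 70% of its speed; a pose out of reach is approached as far as the arm can. A call with a gripper value outside its range is refused whole. "hand" is the finger opening in mm, from 0 to 87, set as the call begins (left out, the last holds). The fingers move at their own pace and stop on an object; "squeeze" is the grip in N (left out, the last holds). Time passes only in rows, so rows that repeat a pose let the fingers close. It gives the time, the measured TCP pose, the force and the opening at its end, in the units of the state.
- env.get_obs(): the state, without advancing time (a new reading comes with each control period).
- env.read_camera(name): name is "scene" or "top"; returns a dict with "image" (480x640x3 uint8, red, green, blue), "camera_matrix" (3x3 intrinsics, pixels), "camera_from_world" (4x4, takes a point from world to camera coordinates). Camera axes: x right, y down, z forward; pixel columns grow to the right and rows downward; lengths in m; the calibration is good to about 2 mm. A picture is of the moment at which its call begins. There is no depth.
- env.sign_off(): hands the job in, once; it reports no verdict.
Trained networks look in a picture, given as the dict that the camera call returned (one of the last four; its "shot" number tells which), for a name from the list of things; names that differ only in an ending like _2 or _b are one class to them, and where a whole thing is asked for, a point or a joint stands for the part that bears it (a point fixed in the world has none). Each returns a list of dicts, best first, with "conf" (0 to 1); they miss things now and then, are a little off and sometimes report something else, mostly with a low value. They report only what shows in the picture. A call takes as long as a camera call. They do not tell look-alikes from the thing itself.
- env.regions_of(picture, target): "region" (480x640 bool, what is visible of it) and "rect" ([left, top, right, bottom] in pixels, round what is visible of it).
The state is a dict: "time_s": time; "qpos": joint angles; "joint_velocities": joint speeds; "effort": joint torques, N m; "tool_pos": TCP position; "tool_rot": TCP orientation; "force": force on the tool from outside, world axes, zero at the start; "wrist_torque": the same for the moment, N m; "grip_width": finger opening in m.
Only numpy, scipy, OpenCV 4.12 (cv2) and the standard library are available. Lean on these libraries where they do the work, as an engineer would, in place of code of your own. Each camera call takes 0.05 s, during which the arm holds its last target. There are 200 camera calls.

## Working session

There is one attempt and no reset: what is moved stays moved. The work goes in short steps, Python scripts to look and compute and a tool call to move; the robot and the scene stay as the last step left them, time stands still between calls to the robot, and variables do not carry over. Pictures are saved under pics/ and viewed, about 12 in all and at most 16, crops included, and the job is handed in when it is done.

Besides the shell and the picture viewer there is one more tool, called after ">>>" in YAML: its name, and indented under it one key for each argument. apply_moves: Moves the arm, as the interface text tells. Its arguments: {"type":"object","properties":{"targets":{"type":"array","items":{"type":"array"}},"hand":{"type":"number"},"squeeze":{"type":"number"}},"required":["targets"]}

```bash
mkdir -p pics; ls
cat > h.py <<'E'
import numpy as np, cv2
from cell import env
def px(p,X):
    c=p["camera_from_world"]@np.append(X,1); u=p["camera_matrix"]@c[:3]; return u[:2]/u[2]
def world(p,uv,z):
    T=p["camera_from_world"]; R,t=T[:3,:3],T[:3,3]
    d=R.T@np.linalg.inv(p["camera_matrix"])@np.array([uv[0],uv[1],1.]); o=-R.T@t
    return o+d*(z-o[2])/d[2]
def save(p,n,crop=None,s=1):
    im=p["image"][:,:,::-1]
    if crop: im=im[crop[1]:crop[3],crop[0]:crop[2]]
    cv2.imwrite(f"pics/{n}.png",cv2.resize(im,None,fx=s,fy=s,interpolation=cv2.INTER_CUBIC))
E
python3 - <<'E'
from h import *
s=env.get_obs(); print({k:np.round(v,3).tolist() for k,v in s.items()})
for n in("top","scene"):
    p=env.read_camera(n); save(p,n+"0"); T=p["camera_from_world"]; print(n,p.get("shot"),(-T[:3,:3].T@T[:3,3]).round(3),p["camera_matrix"].round(1).tolist(),T[:3,:3].round(2).tolist())
    for t in("up_a","down_a","tray","square_flange","spacer_ring","collet","bolt"):
        for r in env.regions_of(p,t):
            ys,xs=np.nonzero(r["region"]); print(t,round(r["conf"],2),np.round(r["rect"]).tolist(),len(xs), world(p,(xs.mean(),ys.mean()),.02).round(3))
E
```

```text
pics
{'time_s': 0.0, 'qpos': [77.353, 18.441, -4.015, 83.175, 1.294, 78.543, -3.26], 'joint_velocities': [-0.048, 0.039, 0.029, 0.012, 0.013, 0.1, -0.05], 'effort': [0.0, -49.13, -0.404, -31.252, -0.064, 0.044, 0.0], 'tool_pos': [0.151, -0.632, 0.221], 'tool_rot': [-179.887, 0.005, 13.456], 'force': [0.549, 0.205, 0.268], 'wrist_torque': [0.032, -0.035, -0.014], 'grip_width': 0.087}
top 1 [0.43  0.    1.028] [[475.8, 0.0, 323.8], [0.0, 475.8, 237.6], [0.0, 0.0, 1.0]] [[-0.03, -1.0, -0.02], [-0.99, 0.03, -0.1], [0.1, 0.01, -1.0]]
up_a 0.91 [354.0, 203.0, 387.0, 231.0] 591 [ 0.573 -0.083  0.02 ]
up_a 0.81 [265.0, 324.0, 295.0, 353.0] 665 [0.324 0.119 0.02 ]
up_a 0.8 [214.0, 162.0, 244.0, 190.0] 578 [0.673 0.215 0.02 ]
up_a 0.64 [395.0, 151.0, 423.0, 182.0] 650 [ 0.677 -0.17   0.02 ]
down_a 0.88 [278.0, 268.0, 308.0, 300.0] 673 [0.436 0.08  0.02 ]
down_a 0.77 [348.0, 267.0, 381.0, 300.0] 696 [ 0.434 -0.066  0.02 ]
tray 0.61 [138.0, 208.0, 235.0, 299.0] 6500 [0.504 0.31  0.02 ]
square_flange 0.96 [339.0, 144.0, 373.0, 180.0] 749 [ 0.691 -0.057  0.02 ]
spacer_ring 0.72 [282.0, 145.0, 310.
[... 483 characters left out ...]
 386.0] 1729 [ 0.694 -0.173  0.02 ]
up_a 0.95 [334.0, 152.0, 368.0, 179.0] 679 [0.342 0.114 0.02 ]
up_a 0.93 [256.0, 267.0, 302.0, 305.0] 1282 [ 0.591 -0.087  0.02 ]
up_a 0.69 [472.0, 272.0, 519.0, 312.0] 1346 [0.689 0.207 0.02 ]
down_a 0.93 [330.0, 187.0, 370.0, 212.0] 873 [0.44 0.08 0.02]
down_a 0.57 [248.0, 201.0, 290.0, 228.0] 972 [ 0.436 -0.065  0.02 ]
tray 0.59 [427.0, 172.0, 554.0, 249.0] 7497 [0.525 0.303 0.02 ]
square_flange 0.89 [293.0, 325.0, 347.0, 375.0] 2040 [ 0.707 -0.061  0.02 ]
spacer_ring 0.82 [389.0, 304.0, 440.0, 350.0] 1295 [0.713 0.066 0.02 ]
collet 0.65 [309.0, 226.0, 332.0, 249.0] 358 [0.506 0.    0.02 ]
bolt 0.6 [334.0, 282.0, 355.0, 308.0] 394 [ 0.632 -0.     0.02 ]
```

View pics/top0.png

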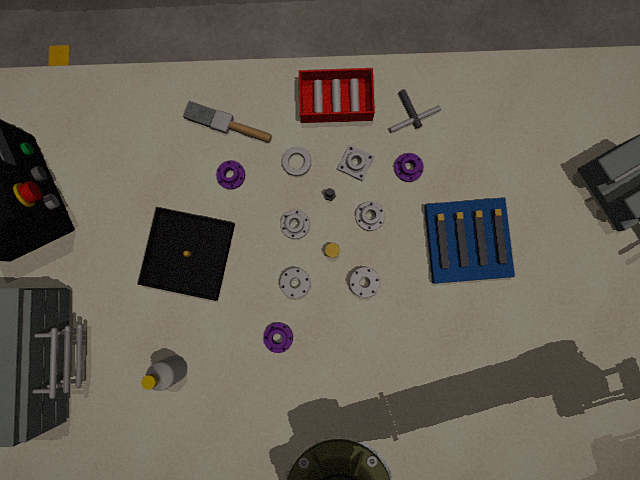

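View pics/scene0.png

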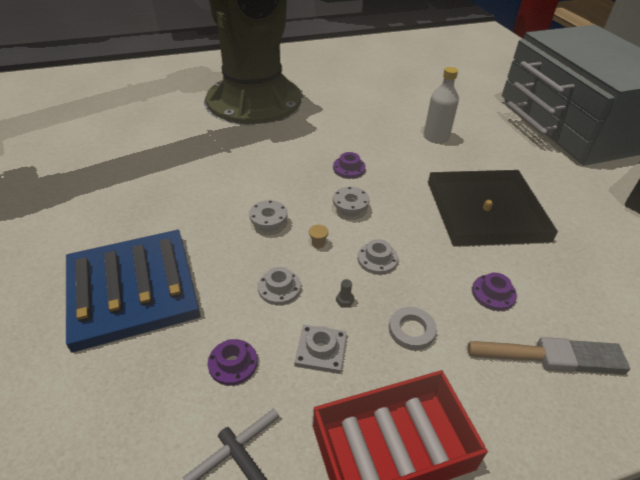

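```bash
cat >> h.py <<'E'
from scipy.optimize import least_squares
a=np.linspace(0,2*np.pi,60)
def ring(r,z): return np.c_[r*np.cos(a),r*np.sin(a),0*a+z]
SH={"up":np.r_[ring(.032,0),ring(.032,.01),ring(.02,.028)],"down":np.r_[ring(.02,0),ring(.032,.018),ring(.032,.028)]}
def hullc(pts):
    h=cv2.convexHull(np.asarray(pts,np.float32)); m=cv2.moments(h); return np.array([m["m10"],m["m01"]])/m["m00"]
def obs(p,kind):
    out=[]
    for r in env.regions_of(p,kind+"_a"):
        ys,xs=np.nonzero(r["region"]); c=hullc(np.c_[xs,ys]); col=p["image"][r["region"]].mean(0)
        out.append((c,r["conf"],col,world(p,c,.015)[:2]))
    return out
def proj(p,xy,kind,z0=0): return np.array([px(p,q+[xy[0],xy[1],z0]) for q in SH[kind]])
def fit(ps,cs,kind,x0,z0=0):
    f=lambda x:np.concatenate([hullc(proj(p,x,kind,z0))-c for p,c in zip(ps,cs)])
    s=least_squares(f,x0,diff_step=1e-3); return s.x,s.fun
E
python3 - <<'E'
from h import *
t=env.read_camera("top"); s=env.read_camera("scene")
for k in("up","down"):
    O=[obs(p,k) for p in(t,s)]
    for o in O[0]:
        if o[2][1]<.75*o[2][0]: continue
        b=min(O[1],key=lambda q:np.hypot(*(q[3]-o[3])))
        print(k,o[0].round(1),o[2].round(),"top",fit([t],[o[0]],k,o[3])[0].round(4),"scene",fit([s],[b[0]],k,o[3])[0].round(4),b[1])
    print(k,[(q[3].round(3),q[2].round()) for q in O[1]])
for p in(t,s):
    hsv=cv2.cvtColor(p["image"],cv2.COLOR_RGB2HSV); g=px(p,[.5,.31,.02]).astype(int)
    reg=env.regions_of(p,"tray")[0]["region"]; m=reg&(hsv[...,1]>100)&(hsv[...,2]>60)
    ys,xs=np.nonzero(m); print(len(xs),xs.min(),xs.max(),ys.min(),ys.max(),"spigot",xs.mean(),ys.mean(),world(p,(xs.mean(),ys.mean()),.016).round(4))
    r=cv2.minAreaRect(np.c_[np.nonzero(reg)[::-1]].astype(np.float32)); print(r, [world(p,q,.025).round(3)[:2].tolist() for q in cv2.boxPoints(r)])
E
```

```text
up [369.  215.3] [107. 101.  99.] top [ 0.5765 -0.0836] scene [ 0.5782 -0.0845] 0.66
up [294.3 224.2] [109. 102. 101.] top [0.562  0.0786] scene [0.5663 0.0792] 0.8
up [(array([ 0.69 , -0.173]), array([81., 54., 87.])), (array([0.686, 0.211]), array([85., 63., 88.])), (array([0.574, 0.075]), array([117., 112., 106.])), (array([0.335, 0.117]), array([88., 68., 87.])), (array([ 0.586, -0.086]), array([116., 111., 105.])), (array([0.628, 0.001]), array([77., 74., 67.]))]
down [364.2 282.1] [118. 111. 109.] top [ 0.4329 -0.0666] scene [ 0.4373 -0.066 ] 0.76
down [294.2 282.7] [117. 111. 109.] top [0.4357 0.08  ] scene [0.4409 0.0795] 0.9
down [(array([0.435, 0.082]), array([120., 115., 109.])), (array([ 0.431, -0.065]), array([122., 116., 111.]))]
34 183 190 251 256 spigot 186.23529411764707 253.14705882352942 [0.505  0.3107 0.016 ]
((185.6254425048828, 253.22293090820312), (82.8050765991211, 81.23309326171875), 12.26477336883545) [[0.442, 0.413], [0.61, 0.378], [0.567, 0.204], [0.4, 0.242]]
89 483 492 199 210 spigot 487.438202247191 204.6629213483146 [0.5118 0.308  0.016 ]
((492.46307373046875, 207.0013885498047), (74.65251922607422, 127.2090835571289), 87.87889862060547) [[0.407, 0.243], [0.46, 0.484], [0.632, 0.357], [0.584, 0.157]]
```

>>> apply_moves:
  targets:
    - [[50,50,10],[0,0,0.15]]
    - [[90,100,20],[0,0,0.3]]
    - [[130,140,30],[0,0,0.45]]
    - [[170,180,30],[0,0,0.6]]
    - [[210,220,30],[0,0,0.75]]
    - [[250,260,30],[0,0,0.9]]
    - [[280,300,30],[0,0,1.05]]
    - [[310,340,30],[0,0,1.2]]
  hand: 87

```text
time_s: 2.0
tool_pos: [0.4229, -0.3389, 0.2527]
tool_rot: [180.0, 0.0, 82.6]
force: [0.3, 0.0, 0.9]
grip_width: 0.0867
```

>>> apply_moves:
  targets:
    - [[25,40,0],[0,0,0.07]]
    - [[50,80,0],[0,0,0.13]]
    - [[75,120,-20],[0,0,0.13]]
    - [[95,160,-60],[0,0,0.13]]
    - [[116,205,-100],[0,0,0.13]]
    - [[116,205,-120],[0,0,0.13]]
    - [[116,205,-120],[0,0,0.13]]

```text
time_s: 2.7
tool_pos: [0.5354, -0.1306, 0.1278]
tool_rot: [-179.6, -0.3, 90.0]
force: [-0.8, 0.7, -0.2]
grip_width: 0.0873
```

>>> apply_moves:
  targets:
    - [[21,24,-10],[0,0,0]]
    - [[42,47,-20],[0,0,0]]
    - [[42,47,-30],[0,0,0]]
    - [[42,47,-40],[0,0,0]]
    - [[42,47,-40],[0,0,0]]

```text
time_s: 3.2
tool_pos: [0.5782, -0.0907, 0.0912]
tool_rot: [-179.9, 0.1, 89.5]
force: [-0.4, 0.0, 0.5]
grip_width: 0.0871
```

Run:
```python
from h import *
t=env.read_camera("top"); s=env.read_camera("scene")
o=env.get_obs(); print(o["tool_pos"].round(4),o["tool_rot"],o["force"])
im=[]
for p,c in((t,(370,200)),(s,(275,265))):
    q=px(p,o["tool_pos"]); 
    I=p["image"][:,:,::-1].copy(); 
    for z in (0,): 
        for w in proj(p,(.577,-.084),"up")[60:120:5]: cv2.circle(I,tuple(np.round(w).astype(int)),0,(0,255,0),-1)
    cv2.circle(I,tuple(np.round(q).astype(int)),1,(0,0,255),-1)
    im.append(cv2.resize(I[c[1]-60:c[1]+60,c[0]-65:c[0]+65],(390,360),interpolation=cv2.INTER_CUBIC))
cv2.imwrite("pics/g1.png",np.hstack(im))
```

```text
[ 0.5791 -0.0904  0.0925] [-1.79986716e+02  6.12498171e-02  8.95133100e+01] [ 0.0117513  -0.42468373  0.17744711]
```

View pics/g1.png

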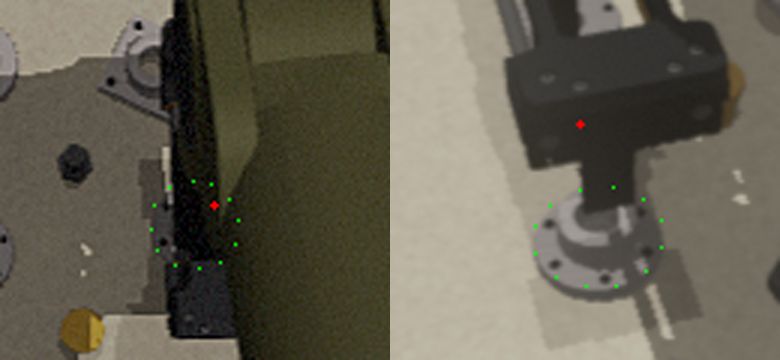

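>>> apply_moves:
  targets:
    - [[-1,6,-20],[0,0,0]]
    - [[-1,6,-40],[0,0,0]]
    - [[-1,6,-60],[0,0,0]]
    - [[-1,6,-74],[0,0,0]]
    - [[-1,6,-78],[0,0,0]]
    - [[-1,6,-78],[0,0,0]]

```text
time_s: 3.9
tool_pos: [0.5785, -0.0829, 0.0143]
tool_rot: [-180.0, 0.0, 89.6]
force: [0.6, 0.1, 0.4]
grip_width: 0.0872
```

>>> apply_moves:
  targets:
    - [[0,0,0],[0,0,0]]
    - [[0,0,0],[0,0,0]]
    - [[0,0,0],[0,0,0]]
    - [[0,0,0],[0,0,0]]
    - [[0,0,0],[0,0,0]]
    - [[0,0,0],[0,0,0]]
    - [[0,0,0],[0,0,0]]
    - [[0,0,0],[0,0,0]]
  hand: 30
  squeeze: 30

```text
time_s: 4.7
tool_pos: [0.5779, -0.0825, 0.0142]
tool_rot: [-179.9, 0.0, 89.6]
force: [-2.7, -0.5, 2.4]
grip_width: 0.039
```

>>> apply_moves:
  targets:
    - [[0,0,20],[0,0,0]]
    - [[0,0,60],[0,0,0]]
    - [[0,0,100],[0,0,0]]
    - [[0,45,110],[0,0,0]]
    - [[-15,90,110],[0,0,0]]
    - [[-30,135,110],[0,0,0]]
    - [[-45,180,110],[0,0,0]]
    - [[-60,225,110],[0,0,0]]

```text
time_s: 5.5
tool_pos: [0.5175, 0.144, 0.1237]
tool_rot: [-180.0, 0.0, 89.6]
force: [0.8, -0.2, -4.3]
grip_width: 0.0385
```

>>> apply_moves:
  targets:
    - [[-2,45,0],[0,0,0]]
    - [[-4,90,0],[0,0,0]]
    - [[-8,132,-10],[0,0,0]]
    - [[-10,168,-30],[0,0,0]]
    - [[-10,168,-40],[0,0,0]]
    - [[-10,168,-40],[0,0,0]]

```text
time_s: 6.1
tool_pos: [0.5064, 0.3106, 0.0816]
tool_rot: [-179.7, 0.1, 89.8]
force: [-0.1, -1.1, -3.5]
grip_width: 0.0387
```

Run:
```python
from h import *
t=env.read_camera("top"); s=env.read_camera("scene")
o=env.get_obs(); tp=o["tool_pos"];print(tp.round(4))
z0=tp[2]-.0143
for p in (s,):
  for q in obs(p,"up"):
    if np.hypot(*(q[0]-px(p,[tp[0],tp[1],z0+.015])))<40: print(q[1],fit([p],[q[0]],"up",tp[:2],z0))
I=s["image"][:,:,::-1].copy()
c=px(s,tp).astype(int); k=5
J=cv2.resize(I[c[1]-60:c[1]+60,c[0]-80:c[0]+80],None,fx=k,fy=k,interpolation=cv2.INTER_CUBIC)
def d(P,col):
    w=(px(s,P)-[c[0]-80,c[1]-60]+.5)*k; cv2.circle(J,tuple(w.astype(int)),2,col,-1)
for q in SH["up"][60:120:3]: d(q+[tp[0],tp[1],z0],(0,255,0))
for q in ring(.007,.005)[::4]: d(q+[.508,.3095,0],(0,0,255))
for q in ring(.007,.017)[::4]: d(q+[.508,.3095,0],(0,255,255))
cv2.imwrite("pics/p1.png",J)
```

```text
[0.5089 0.309  0.0836]
0.82 (array([0.51247344, 0.3046563 ]), array([-3.42060957e-09,  5.73284922e-08]))
```

View pics/p1.png

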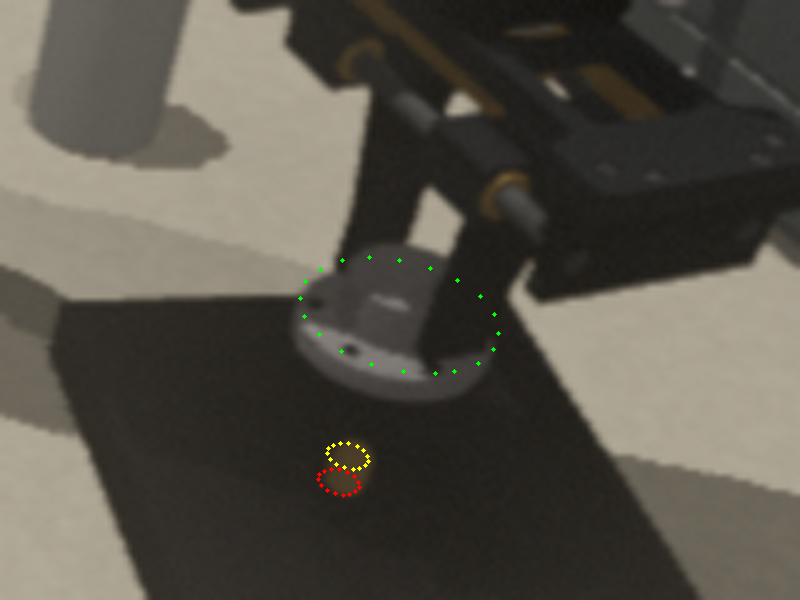

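>>> apply_moves:
  targets:
    - [[-2,3,-20],[0,0,0]]
    - [[-2,3,-40],[0,0,0]]
    - [[-2,3,-44],[0,0,0]]
    - [[-2,3,-48],[0,0,0]]
    - [[-2,3,-50],[0,0,0]]
    - [[-2,3,-50],[0,0,0]]

```text
time_s: 6.85
tool_pos: [0.5073, 0.3135, 0.035]
tool_rot: [179.9, -0.0, 89.6]
force: [-0.1, 0.6, -3.3]
grip_width: 0.0391
```

>>> apply_moves:
  targets:
    - [[0,0,-2],[0,0,0]]
    - [[0,0,-4],[0,0,0]]
    - [[0,0,-5],[0,0,0]]
    - [[0,0,-5],[0,0,0]]

```text
time_s: 7.25
tool_pos: [0.5065, 0.3135, 0.0291]
tool_rot: [-180.0, 0.0, 89.7]
force: [-0.0, 0.2, -3.0]
grip_width: 0.039
```

>>> apply_moves:
  targets:
    - [[0,0,-3],[0,0,0]]
    - [[0,0,-6],[0,0,0]]
    - [[0,0,-8],[0,0,0]]
    - [[0,0,-9],[0,0,0]]
    - [[0,0,-10],[0,0,0]]
    - [[0,0,-10],[0,0,0]]

```text
time_s: 7.85
tool_pos: [0.5067, 0.3136, 0.0193]
tool_rot: [180.0, -0.0, 89.7]
force: [-1.6, 0.5, -3.3]
grip_width: 0.0388
```

>>> apply_moves:
  targets:
    - [[0,0,-1],[0,0,0]]
    - [[0,0,-1],[0,0,0]]

```text
time_s: 8.05
tool_pos: [0.5068, 0.3136, 0.0192]
tool_rot: [180.0, 0.0, 89.7]
force: [-2.8, -2.0, 5.5]
grip_width: 0.0386
```

>>> apply_moves:
  targets:
    - [[0,0,0],[0,0,0]]
    - [[0,0,0],[0,0,0]]
    - [[0,0,0],[0,0,0]]
    - [[0,0,0],[0,0,0]]
    - [[0,0,0],[0,0,0]]
    - [[0,0,0],[0,0,0]]
  hand: 80

```text
time_s: 8.65
tool_pos: [0.5067, 0.3135, 0.0182]
tool_rot: [180.0, -0.0, 89.7]
force: [1.1, -0.8, 0.3]
grip_width: 0.0768
```

>>> apply_moves:
  targets:
    - [[0,0,20],[0,0,0]]
    - [[0,0,60],[0,0,0]]
    - [[0,0,100],[0,0,0]]
    - [[-20,-40,120],[0,0,0]]
    - [[-40,-85,120],[0,0,0]]
    - [[-58,-130,120],[0,0,0]]
    - [[-68,-170,120],[0,0,0]]
    - [[-68,-190,120],[0,0,0]]
  hand: 87

```text
time_s: 9.45
tool_pos: [0.4373, 0.1194, 0.1381]
tool_rot: [180.0, 0.2, 89.4]
force: [0.5, -1.0, 0.1]
grip_width: 0.087
```

Run:
```python
from h import *
t=env.read_camera("top"); s=env.read_camera("scene")
for n,p in (("top",t),("scene",s)):
  for k in("up","down"):
   for q in obs(p,k):
    if q[2][1]>.75*q[2][0]:print(n,k,round(q[1],2),fit([p],[q[0]],k,q[3],.005 if q[3][1]>.2 else 0)[0].round(4))
def crop(p,c):
    return cv2.resize(p["image"][c[1]-45:c[1]+45,c[0]-50:c[0]+50,::-1],(400,360),interpolation=cv2.INTER_CUBIC)
cv2.imwrite("pics/p2.png",np.hstack([crop(p,px(p,[.507,.313,.02]).astype(int)) for p in(t,s)]))
```

```text
top up 0.66 [0.5629 0.0785]
top up 0.66 [0.5203 0.3128]
top down 0.77 [0.4363 0.0786]
top down 0.75 [ 0.4338 -0.066 ]
scene up 0.97 [0.3249 0.1208]
scene up 0.93 [0.566  0.0788]
scene up 0.67 [0.5105 0.3116]
scene down 0.7 [0.4401 0.0797]
scene down 0.64 [ 0.4366 -0.0661]
```

View pics/p2.png

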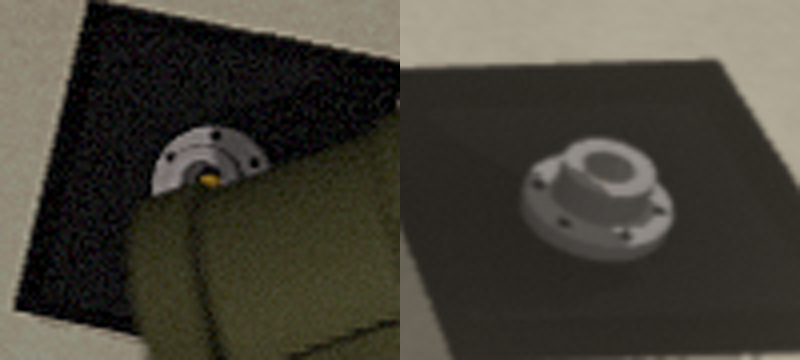

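>>> apply_moves:
  targets:
    - [[0,-20,-20],[0,0,0]]
    - [[1,-38,-60],[0,0,0]]
    - [[1,-38,-75],[0,0,0]]
    - [[1,-38,-75],[0,0,0]]

```text
time_s: 10.15
tool_pos: [0.4375, 0.0866, 0.061]
tool_rot: [-179.7, -0.1, 89.8]
force: [-0.6, 0.5, -0.1]
grip_width: 0.0866
```

>>> apply_moves:
  targets:
    - [[0,-3,-15],[0,0,0]]
    - [[0,-5,-30],[0,0,0]]
    - [[0,-5,-44],[0,0,0]]
    - [[0,-5,-49],[0,0,0]]
    - [[0,-5,-49],[0,0,0]]

```text
time_s: 10.65
tool_pos: [0.4394, 0.0814, 0.014]
tool_rot: [-180.0, -0.0, 89.7]
force: [-0.4, 0.3, -0.1]
grip_width: 0.0874
```

>>> apply_moves:
  targets:
    - [[0,0,0],[0,0,0]]
    - [[0,0,0],[0,0,0]]
    - [[0,0,0],[0,0,0]]
    - [[0,0,0],[0,0,0]]
    - [[0,0,0],[0,0,0]]
    - [[0,0,0],[0,0,0]]
  hand: 55

```text
time_s: 11.25
tool_pos: [0.4386, 0.0805, 0.0144]
tool_rot: [-179.9, 0.0, 89.7]
force: [-3.9, 0.7, 5.7]
grip_width: 0.0632
```

>>> apply_moves:
  targets:
    - [[0,0,10],[0,0,0]]
    - [[0,0,40],[0,0,0]]
    - [[0,0,80],[0,0,0]]
    - [[0,0,120],[0,0,0]]
    - [[20,40,120],[0,0,0]]
    - [[35,80,120],[0,0,0]]
    - [[52,120,120],[0,0,0]]
    - [[70,160,120],[0,0,0]]

```text
time_s: 12.05
tool_pos: [0.5105, 0.2414, 0.1347]
tool_rot: [179.9, 0.0, 89.6]
force: [0.6, -1.1, -3.4]
grip_width: 0.0636
```

>>> apply_moves:
  targets:
    - [[-3,40,-5],[0,0,0]]
    - [[-3,71,-30],[0,0,0]]
    - [[-3,71,-60],[0,0,0]]
    - [[-3,71,-72],[0,0,0]]
    - [[-3,71,-72],[0,0,0]]

```text
time_s: 12.55
tool_pos: [0.5056, 0.3093, 0.0601]
tool_rot: [-179.8, 0.2, 89.6]
force: [0.3, -0.3, -3.3]
grip_width: 0.0631
```

```bash
cat > look.py <<'E'
from h import *
import sys
z0=float(sys.argv[2]); 
s=env.read_camera("scene"); t=env.read_camera("top")
o=env.get_obs(); print(o["tool_pos"].round(4),o["force"].round(1))
def crop(p,k=5):
    c=px(p,[.507,.3125,z0]).astype(int); J=cv2.resize(p["image"][c[1]-60:c[1]+60,c[0]-40:c[0]+40,::-1],None,fx=k,fy=k,interpolation=cv2.INTER_CUBIC)
    return J
J=crop(s)
cv2.imwrite(f"pics/{sys.argv[1]}.png",np.hstack([J,crop(t)]))
E
python3 look.py p3 .04
```

```text
[0.5077 0.3105 0.0631] [ 0.5  0.8 -3.6]
```

View pics/p3.png

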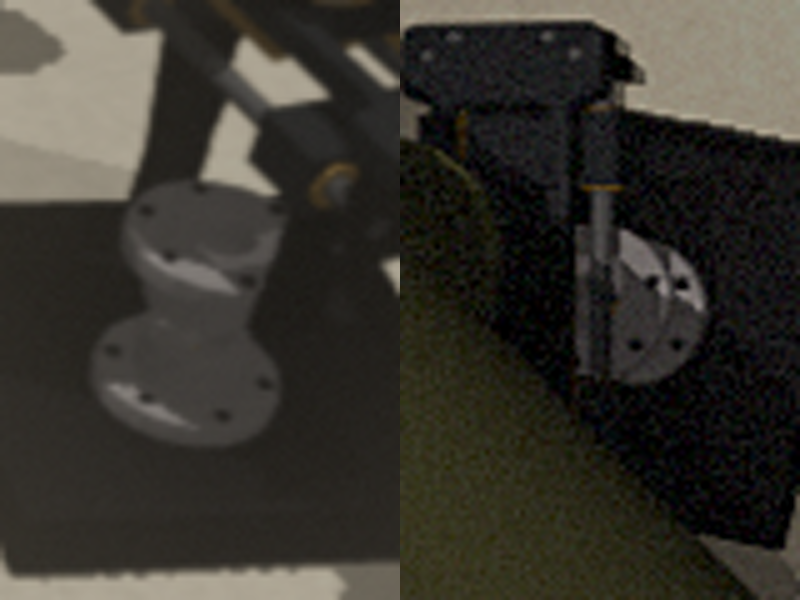

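```bash
cat > ext.py <<'E'
# predicted crop extents (scene, factor 5) of flange rings; args: x y z ...
from h import *
import sys
s=env.read_camera("scene"); v=list(map(float,sys.argv[1:])); zc=v[0]
c=px(s,[.507,.3125,zc]).astype(int)
for i in range(1,len(v),3):
    P=np.array([(px(s,q+[v[i],v[i+1],v[i+2]])-[c[0]-40,c[1]-60]+.5)*5 for q in np.r_[ring(.032,0),ring(.032,.01)]])
    print(v[i:i+3],P.min(0).round(),P.max(0).round())
print(env.get_obs()["tool_pos"].round(4))
E
python3 ext.py .04 .507 .3135 .005 .507 .3115 .067
```

```text
[0.507, 0.3135, 0.005] [ 90. 305.] [284. 444.]
[0.507, 0.3115, 0.067] [129. 164.] [335. 304.]
[0.5081 0.3109 0.0637]
```

>>> apply_moves:
  targets:
    - [[-1,3,-5],[0,0,0]]
    - [[-1,3,-10],[0,0,0]]
    - [[-1,3,-13],[0,0,0]]
    - [[-1,3,-15],[0,0,0]]
    - [[-1,3,-15],[0,0,0]]

```text
time_s: 13.2
tool_pos: [0.5056, 0.3144, 0.0476]
tool_rot: [-180.0, 0.0, 89.7]
force: [-1.1, -1.8, -0.1]
grip_width: 0.0633
```

>>> apply_moves:
  targets:
    - [[0,0,-1],[0,0,0]]
    - [[0,0,-1],[0,0,0]]
    - [[0,0,-1],[0,0,0]]

```text
time_s: 13.5
tool_pos: [0.5057, 0.3144, 0.0475]
tool_rot: [180.0, 0.1, 89.7]
force: [-3.1, -2.7, 6.5]
grip_width: 0.0633
```

Contact (weight relieved). Release, straight up, go for the second hub-up one.

>>> apply_moves:
  targets:
    - [[0,0,0],[0,0,0]]
    - [[0,0,0],[0,0,0]]
    - [[0,0,0],[0,0,0]]
    - [[0,0,0],[0,0,0]]
    - [[0,0,0],[0,0,0]]
  hand: 85

```text
time_s: 14.0
tool_pos: [0.5057, 0.3147, 0.0462]
tool_rot: [180.0, -0.0, 89.7]
force: [0.5, -0.1, 0.3]
grip_width: 0.0843
```

>>> apply_moves:
  targets:
    - [[0,0,20],[0,0,0]]
    - [[0,0,60],[0,0,0]]
    - [[0,0,100],[0,0,0]]
    - [[10,-40,110],[0,0,0]]
    - [[20,-85,110],[0,0,0]]
    - [[35,-130,110],[0,0,0]]
    - [[45,-170,110],[0,0,0]]
    - [[57,-210,90],[0,0,0]]
  hand: 87

```text
time_s: 14.8
tool_pos: [0.565, 0.1033, 0.1387]
tool_rot: [179.7, -0.0, 89.6]
force: [0.4, 0.5, 0.3]
grip_width: 0.0868
```

```bash
python3 look.py p4 .04; python3 ext.py .04 .507 .3135 .005 .507 .3135 .051
```

```text
[0.5634 0.0954 0.1336] [-0.3  0.2 -0.2]
[0.507, 0.3135, 0.005] [ 90. 305.] [284. 444.]
[0.507, 0.3135, 0.051] [123. 201.] [325. 341.]
[0.5628 0.0999 0.1347]
```

View pics/p4.png

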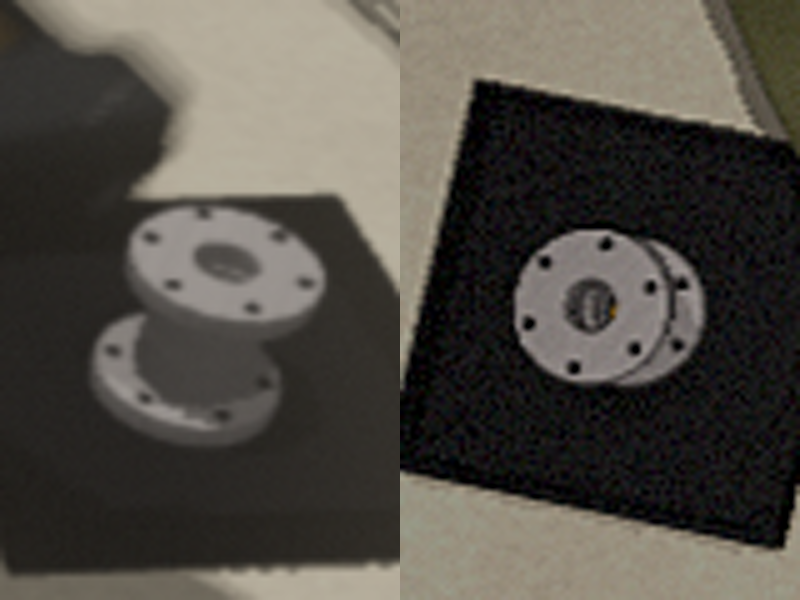

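>>> apply_moves:
  targets:
    - [[0,-20,-20],[0,0,0]]
    - [[0,-21,-60],[0,0,0]]
    - [[0,-21,-80],[0,0,0]]
    - [[0,-21,-80],[0,0,0]]

```text
time_s: 15.35
tool_pos: [0.5599, 0.0846, 0.0536]
tool_rot: [-179.7, -0.0, 89.8]
force: [0.3, 0.3, 0.4]
grip_width: 0.0872
```

>>> apply_moves:
  targets:
    - [[2,-4,-15],[0,0,0]]
    - [[2,-4,-30],[0,0,0]]
    - [[2,-4,-38],[0,0,0]]
    - [[2,-4,-40],[0,0,0]]
    - [[2,-4,-40],[0,0,0]]

```text
time_s: 15.85
tool_pos: [0.5646, 0.0798, 0.0161]
tool_rot: [-180.0, -0.0, 89.7]
force: [0.3, 0.1, 0.2]
grip_width: 0.0873
```

>>> apply_moves:
  targets:
    - [[0,0,0],[0,0,0]]
    - [[0,0,0],[0,0,0]]
    - [[0,0,0],[0,0,0]]
    - [[0,0,0],[0,0,0]]
    - [[0,0,0],[0,0,0]]
    - [[0,0,0],[0,0,0]]
    - [[0,0,0],[0,0,0]]
    - [[0,0,0],[0,0,0]]
  hand: 30

```text
time_s: 16.65
tool_pos: [0.5641, 0.0795, 0.0162]
tool_rot: [-179.9, 0.0, 89.7]
force: [-1.9, 0.3, 1.4]
grip_width: 0.0386
```

>>> apply_moves:
  targets:
    - [[0,0,20],[0,0,0]]
    - [[0,0,60],[0,0,0]]
    - [[0,0,110],[0,0,0]]
    - [[0,20,140],[0,0,0]]
    - [[-10,65,140],[0,0,0]]
    - [[-25,110,140],[0,0,0]]
    - [[-40,155,140],[0,0,0]]
    - [[-57,200,130],[0,0,0]]

```text
time_s: 17.45
tool_pos: [0.5077, 0.2811, 0.1467]
tool_rot: [179.9, -0.0, 89.6]
force: [0.8, 1.2, -3.6]
grip_width: 0.0387
```

>>> apply_moves:
  targets:
    - [[0,25,-10],[0,0,0]]
    - [[0,33,-30],[0,0,0]]
    - [[0,33,-53],[0,0,0]]
    - [[0,33,-53],[0,0,0]]
    - [[0,33,-53],[0,0,0]]

```text
time_s: 17.95
tool_pos: [0.5072, 0.3119, 0.0926]
tool_rot: [-179.9, 0.0, 89.6]
force: [-0.0, -0.4, -3.2]
grip_width: 0.0387
```

```bash
python3 look.py p5 .06; python3 ext.py .06 .507 .3135 .051 .507 .3135 .077
```

```text
[0.5084 0.3125 0.0943] [-0.4  0.1 -3.8]
[0.507, 0.3135, 0.051] [103. 246.] [305. 386.]
[0.507, 0.3135, 0.077] [122. 184.] [330. 324.]
[0.5086 0.3126 0.0945]
```

View pics/p5.png

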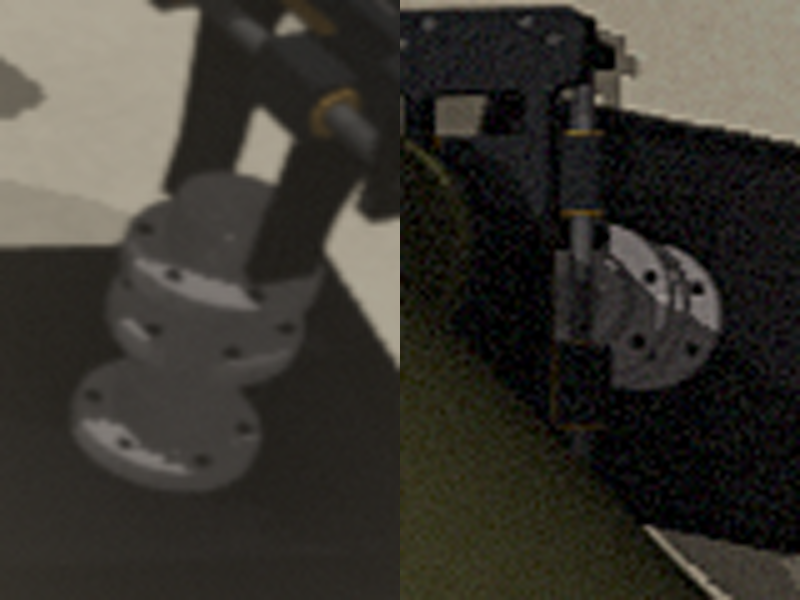

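>>> apply_moves:
  targets:
    - [[-1,1,-6],[0,0,0]]
    - [[-1,1,-11],[0,0,0]]
    - [[-1,1,-14],[0,0,0]]
    - [[-1,1,-16],[0,0,0]]
    - [[-1,1,-16],[0,0,0]]

```text
time_s: 18.6
tool_pos: [0.5067, 0.3136, 0.0773]
tool_rot: [180.0, 0.0, 89.7]
force: [-0.8, -0.1, -3.0]
grip_width: 0.0384
```

>>> apply_moves:
  targets:
    - [[0,0,-1],[0,0,0]]
    - [[0,0,-1],[0,0,0]]
    - [[0,0,-1],[0,0,0]]

```text
time_s: 18.9
tool_pos: [0.5067, 0.3136, 0.0772]
tool_rot: [180.0, 0.0, 89.7]
force: [-2.8, -2.7, 5.8]
grip_width: 0.0383
```

>>> apply_moves:
  targets:
    - [[0,0,0],[0,0,0]]
    - [[0,0,0],[0,0,0]]
    - [[0,0,0],[0,0,0]]
    - [[0,0,0],[0,0,0]]
    - [[0,0,0],[0,0,0]]
    - [[0,0,0],[0,0,0]]
  hand: 85

```text
time_s: 19.5
tool_pos: [0.5067, 0.3136, 0.0762]
tool_rot: [180.0, -0.0, 89.7]
force: [0.7, -0.0, 0.3]
grip_width: 0.0786
```

>>> apply_moves:
  targets:
    - [[0,0,20],[0,0,0]]
    - [[0,0,60],[0,0,0]]
    - [[0,-10,90],[0,0,0]]
    - [[-10,-55,90],[0,0,0]]
    - [[-20,-100,90],[0,0,0]]
    - [[-35,-145,80],[0,0,0]]
    - [[-50,-190,60],[0,0,0]]
    - [[-60,-235,40],[0,0,0]]
  hand: 87

```text
time_s: 20.3
tool_pos: [0.4464, 0.0784, 0.1168]
tool_rot: [179.9, 0.1, 89.7]
force: [0.7, -0.3, -0.5]
grip_width: 0.0871
```

>>> apply_moves:
  targets:
    - [[-5,-45,-10],[0,0,0]]
    - [[-10,-90,-20],[0,0,0]]
    - [[-11,-135,-30],[0,0,0]]
    - [[-11,-141,-45],[0,0,0]]
    - [[-11,-141,-50],[0,0,0]]
    - [[-11,-141,-50],[0,0,0]]

```text
time_s: 20.9
tool_pos: [0.4355, -0.0599, 0.0664]
tool_rot: [-179.9, -0.1, 89.7]
force: [-0.9, 0.1, 0.5]
grip_width: 0.0872
```

```bash
python3 look.py p6 .06; python3 ext.py .06 .507 .3135 .051 .507 .3135 .061; python3 -c "
from h import *
s=env.read_camera('scene')
for q in obs(s,'down'): print(q[1],fit([s],[q[0]],'down',q[3])[0])"
```

```text
[ 0.4365 -0.0595  0.0674] [ 0.6 -1.   0.7]
[0.507, 0.3135, 0.051] [103. 246.] [305. 386.]
[0.507, 0.3135, 0.061] [110. 222.] [314. 362.]
[ 0.4367 -0.0596  0.0676]
0.69 [0.49204439 0.32899659]
0.66 [ 0.43803718 -0.06806562]
```

View pics/p6.png

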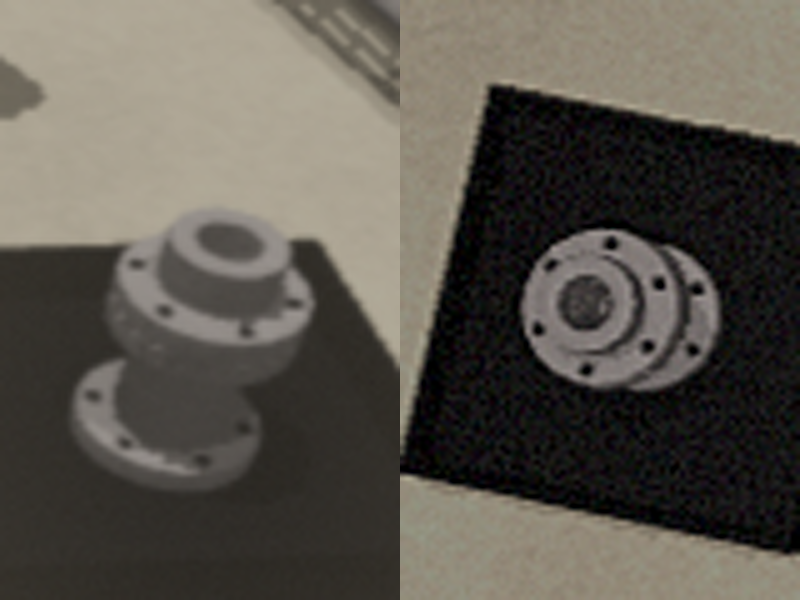

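Three are stacked, aligned with the prediction (third flange spans columns 110–315 against 110–314). Now the last.

>>> apply_moves:
  targets:
    - [[-1,-5,-15],[0,0,0]]
    - [[-1,-5,-30],[0,0,0]]
    - [[-1,-5,-45],[0,0,0]]
    - [[-1,-5,-53],[0,0,0]]
    - [[-1,-5,-53],[0,0,0]]

```text
time_s: 21.65
tool_pos: [0.4344, -0.0653, 0.0134]
tool_rot: [-179.9, -0.0, 89.7]
force: [0.2, 0.7, -0.7]
grip_width: 0.087
```

>>> apply_moves:
  targets:
    - [[0,0,0],[0,0,0]]
    - [[0,0,0],[0,0,0]]
    - [[0,0,0],[0,0,0]]
    - [[0,0,0],[0,0,0]]
    - [[0,0,0],[0,0,0]]
    - [[0,0,0],[0,0,0]]
  hand: 55

```text
time_s: 22.25
tool_pos: [0.4348, -0.0661, 0.0144]
tool_rot: [-180.0, 0.0, 89.7]
force: [-2.1, 0.2, 5.6]
grip_width: 0.0637
```

>>> apply_moves:
  targets:
    - [[0,0,10],[0,0,0]]
    - [[0,0,50],[0,0,0]]
    - [[0,0,100],[0,0,0]]
    - [[0,0,145],[0,0,0]]
    - [[10,40,155],[0,0,0]]
    - [[20,85,155],[0,0,0]]
    - [[30,130,155],[0,0,0]]
    - [[40,175,155],[0,0,0]]

```text
time_s: 23.05
tool_pos: [0.475, 0.1105, 0.1694]
tool_rot: [179.9, 0.1, 89.6]
force: [1.1, 0.4, -4.0]
grip_width: 0.0641
```

>>> apply_moves:
  targets:
    - [[8,45,0],[0,0,0]]
    - [[16,90,0],[0,0,0]]
    - [[24,135,0],[0,0,0]]
    - [[32,180,-5],[0,0,0]]
    - [[32,204,-25],[0,0,0]]
    - [[32,204,-51],[0,0,0]]
    - [[32,204,-51],[0,0,0]]

```text
time_s: 23.75
tool_pos: [0.5041, 0.3121, 0.1141]
tool_rot: [-179.6, 0.2, 89.8]
force: [-0.1, -1.5, -3.5]
grip_width: 0.0638
```

```bash
python3 look.py p7 .08; python3 ext.py .08 .507 .3135 .061 .507 .3135 .123
```

```text
[0.5069 0.3121 0.1177] [-0.6 -0.3 -3.1]
[0.507, 0.3135, 0.061] [ 95. 272.] [299. 412.]
[0.507, 0.3135, 0.123] [144. 117.] [361. 256.]
[0.5078 0.3123 0.1188]
```

View pics/p7.png

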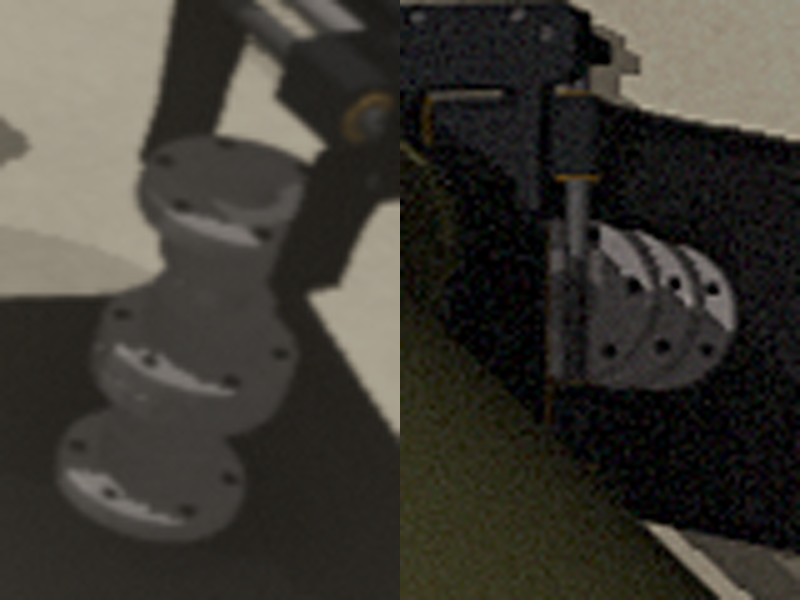

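>>> apply_moves:
  targets:
    - [[-1,2,-5],[0,0,0]]
    - [[-1,2,-9],[0,0,0]]
    - [[-1,2,-12],[0,0,0]]
    - [[-1,2,-14],[0,0,0]]
    - [[-1,2,-14],[0,0,0]]

```text
time_s: 24.4
tool_pos: [0.506, 0.3148, 0.1038]
tool_rot: [-180.0, 0.0, 89.6]
force: [0.0, 0.2, -3.3]
grip_width: 0.0639
```

>>> apply_moves:
  targets:
    - [[0,0,-1],[0,0,0]]
    - [[0,0,-1],[0,0,0]]
    - [[0,0,-1],[0,0,0]]

```text
time_s: 24.7
tool_pos: [0.5061, 0.3152, 0.1035]
tool_rot: [180.0, 0.0, 89.7]
force: [-1.2, -0.6, 1.9]
grip_width: 0.0641
```

>>> apply_moves:
  targets:
    - [[0,0,0],[0,0,0]]
    - [[0,0,0],[0,0,0]]
    - [[0,0,0],[0,0,0]]
    - [[0,0,0],[0,0,0]]
    - [[0,0,0],[0,0,0]]
  hand: 85

```text
time_s: 25.2
tool_pos: [0.5061, 0.3152, 0.103]
tool_rot: [180.0, -0.0, 89.7]
force: [-0.1, 0.0, -0.0]
grip_width: 0.0847
```

>>> apply_moves:
  targets:
    - [[0,0,20],[0,0,0]]
    - [[0,0,60],[0,0,0]]
    - [[-10,-30,90],[0,0,0]]
    - [[-20,-75,90],[0,0,0]]
    - [[-30,-120,90],[0,0,0]]
    - [[-30,-165,90],[0,0,0]]
    - [[-30,-210,90],[0,0,0]]
    - [[-30,-250,90],[0,0,0]]

```text
time_s: 26.0
tool_pos: [0.4758, 0.0626, 0.1932]
tool_rot: [179.9, 0.1, 89.6]
force: [0.3, -0.0, -0.8]
grip_width: 0.0854
```

>>> apply_moves:
  targets:
    - [[0,-45,0],[0,0,0]]
    - [[0,-90,0],[0,0,0]]
    - [[0,-90,0],[0,0,0]]
    - [[0,-90,0],[0,0,0]]

```text
time_s: 26.4
tool_pos: [0.4759, -0.0258, 0.1929]
tool_rot: [180.0, -0.0, 89.5]
force: [0.3, 0.8, -0.1]
grip_width: 0.085
```

```bash
python3 look.py p8 .06; python3 ext.py .06 .507 .3135 .005 .507 .3135 .051 .507 .3135 .061 .507 .3135 .107
python3 -c "
from h import *
s=env.read_camera('scene'); save(s,'end')
for n in('square_flange','spacer_ring','collet','bolt'):
  for r in env.regions_of(s,n)[:1]: print(n,np.round(r['rect']))"
```

```text
[ 0.4761 -0.0235  0.193 ] [ 0.2  1.  -0.5]
[0.507, 0.3135, 0.005] [ 70. 350.] [264. 489.]
[0.507, 0.3135, 0.051] [103. 246.] [305. 386.]
[0.507, 0.3135, 0.061] [110. 222.] [314. 362.]
[0.507, 0.3135, 0.107] [146. 109.] [359. 248.]
[ 0.4761 -0.0232  0.193 ]
square_flange [295. 325. 347. 373.]
spacer_ring [391. 305. 440. 351.]
collet [306. 228. 331. 249.]
bolt [335. 280. 356. 309.]
```

View pics/p8.png

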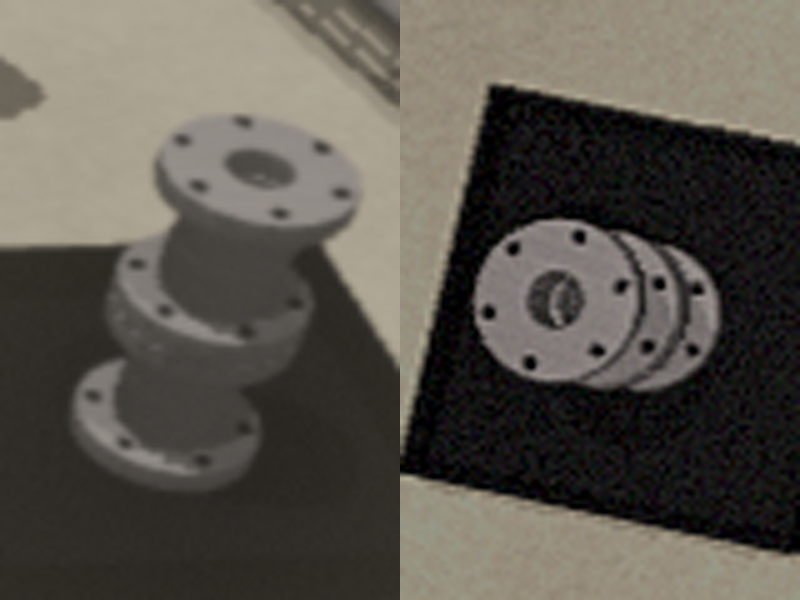

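View pics/end.png

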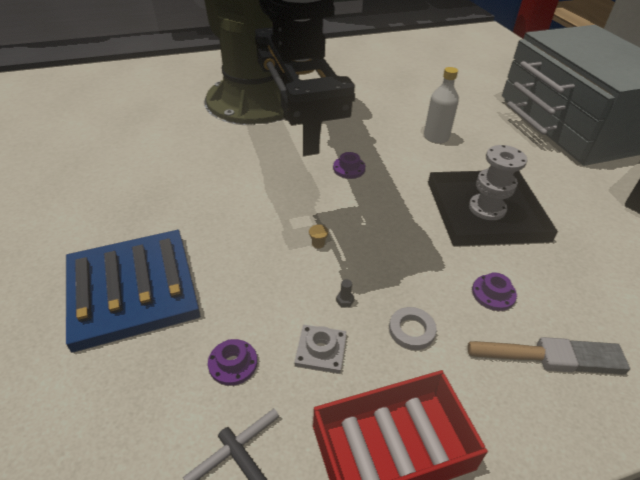

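```bash
python3 -c "
from cell import env
print(env.sign_off())"
```

```text
the job is handed in; nothing more can be done
None
```

The four steel round-flanged hubs are stacked on the tray's spigot in the order asked: hub up, hub down, hub up, hub down. I handed the job in at about 27 s on the robot's clock.

**Stack:** The last pictures show it straight and flat. The flange outlines match the predicted ones to about 2 mm. I put the stack's axis about 3–5 mm from the spigot's, against the 1 cm allowed. The top hub is the furthest off, by an estimated 1–2 mm in y from the ones below it. Each placing showed a light contact of about 2–7 N.

**Other objects:** The square-flanged hub, spacer ring, collet and bolt are where they were, within the detector's noise of 1–3 pixels. The purple hubs look untouched.

**Checks that disagreed:**
- The two cameras differed by about 2–7 mm in x. I settled that with the arm's own reading while holding a hub.
- The trained network gave one bad fix of the stack late on, near (0.492, 0.329). I ignored it in favour of the outlines.

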